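Slide a thrust washer home in a gearbox plate

TASK

A bronze thrust washer lies loose on the machined top face of the gearbox plate. Without picking it up, push it across the face with your fingertips until it drops into its round recess, then press it down firmly with your fingertips so that it lies flat and flush, and move clear. Leave the spacer sleeve on the plate, and everything else on the bench, where it stands.

Things in the scene. Friction and masses are not known exactly. Their poses are not given: they have to be found in the camera images.
- washer: Loose flat bronze (yellow metal) ring, 60 mm outside diameter, 24 mm hole, 6 mm thick, about 0.12 kg, with three dark oil grooves on its upper face. It lies flat on the plate's machined face, wholly beside the recess (its centre 85 to 145 mm from the recess's centre). Origin at the centre of its underside; z is up through it.
- recess (a point): Centre of the mouth of the washer's recess, level with the plate's machined face (60 mm above the bench): a round counterbore 63 mm in diameter and 6 mm deep with a dark flat floor and a 25 mm shaft hole through the floor's middle. A washer lying home in it is flush with the face. Axes are those of the plate, z up.
- plate: Fixed aluminium gearbox plate, 180 (x) x 330 (y) x 24 mm, level on two 36 mm wooden battens (240 mm, along x), flat face up at z 60 mm; bolt lugs stand out 18 mm round the edge. Origin on the bench under its centre. In its frame, mm: recess at (0, 35); washer starts within x -25..25, y -105..-50; fitted 47 mm ball bearing at (0, 112), 4 mm proud; 15 mm holes at x 67, y -65, -25, 15.
- sleeve: Bystander: loose dark steel spacer sleeve, an upright tube of 34 mm outside diameter and 38 mm high, standing on the plate's face beside the ball bearing. Origin at the centre of its underside.
- spray_can: Bystander: spray can standing on the bench to the right of the plate, 66 mm in diameter, 190 mm high. Origin at the centre of its underside.
- grease_tin: Bystander: grease tin standing on the bench beyond the wrench, to the left of the plate, 84 mm in diameter, 65 mm high. Origin at the centre of its underside.
- wrench: Bystander: 200 mm steel wrench lying flat on the bench to the left of the plate, along its own x axis. Origin under its middle.

How it is judged:
By the outcome, as a careful person would: the job done as asked, in the order asked, and still so for the second after the job is handed in, with the robot touching nothing.
It also fails if it takes over 58 s, if anything falls off the work surface, if the arm or the gripper's body presses on something with over 40 N, if the wrist force passes 120 N, or if a joint passes its speed limit or range.

ROBOT

A 7-joint arm with a two-finger parallel gripper is mounted at the origin on the work surface. World frame = base frame: x ahead of the robot, y to its left, z up, the work surface at z = 0. Lengths are in mm, angles in rad, forces in N, time in s.
With the tool pointing down it reaches from about 425 to 925 mm from the base axis. Payload 6.8 kg.
Tool frame: the origin (TCP) lies at the very end of the fingers, on their centre line; the grasp point (between the pads) lies 19 mm behind it; z points along the fingers, y is the direction in which the jaws open and shut (so a half turn about z gives the same grasp; the last joint's range is limited). The gripper opens to 85 mm and grips with 20 to 120 N. Pads are 22 mm wide; open, the fingers measure 114 mm over their backs; the gripper's body (76 mm by 85 mm) begins 54 mm behind the grasp point. The pads swing forward as they close: fully open they stand 13 mm farther back than shut.
Start: joints at [1.034, 0.477, 0.022, 1.555, -0.011, 1.109, -0.083], TCP at [280.662, -613.902, 231.308] pointing down, gripper open.
Joint ranges: [-2.96, 2.96], [-0.34, 2.1], [-1.41, 1.46], [0.24, 2.44], [-1.37, 4.51], [0.17, 1.92], [-2.96, 2.96]. Speed limits (rad/s): [2.39, 2.39, 3.14, 3.14, 3.14, 3.14, 3.14].

INTERFACE

Orientations are given as a rotation vector (axis times angle).
In Python, from cell import sense, camera, close_job gives the robot as it stands.
- The arm moves only by the tool carry_out, never from a script. Its argument "plan" is a list that holds one entry, the list of rows, each a list of 7 numbers: the shift along the tool's x, y, z in m, then the turn, a rotation vector about the tool's x, y, z in rad, then the closure, from -1 (fully open) to 1 (shut). A call has 1 to 20 rows; each row shifts and turns the commanded pose from where the row before left it, along the tool's axes as they then stand; what a row does not reach is not made up. A row lasts 1/10 s, in which the tool goes at most 50 mm and 8.59 degrees, less where a joint would pass 70% of its speed; a pose out of reach is approached as far as the arm can. A call with a gripper value outside its range is refused whole. The fingers move at their own pace and stop on an object; "squeeze" is the grip in N (left out, the last holds). Time passes only in rows, so rows that do not move let the fingers close. It gives the time, the measured TCP pose, the force and the opening at its end, in the units of the state.
- sense(): the state, without advancing time (a new reading comes with each control period).
- camera(name): name is "scene" or "top" or "wrist"; returns a dict with "image" (384x512x3 uint8, blue, green, red), "fx", "fy", "cx", "cy" (pixels), "distortion" ([k1, k2, p1, p2, k3] as OpenCV has them; the pictures are not rectified), "extrinsics" (4x4, takes a point from camera to world coordinates). Camera axes: x right, y down, z forward; pixel columns grow to the right and rows downward; lengths in mm; the calibration is good to about 2 mm. A picture is of the moment at which its call begins. There is no depth.
- close_job(): hands the job in, once; it reports no verdict.
The state is a dict: "time": time; "joints": joint angles; "qd": joint speeds; "joint_torque": joint torques, N m; "position": TCP position; "tool_rot": TCP orientation; "contact_force": force on the tool from outside, world axes, zero at the start; "ft_torque": the same for the moment, N m; "opening": opening from 0.0 (shut) to 1.0 (fully open).
Only numpy, scipy, OpenCV 4.12 (cv2) and the standard library are available. Lean on these libraries where they do the work, as an engineer would, in place of code of your own. Each camera call takes 0.05 s, during which the arm holds its last target.

## Working session

There is one attempt and no reset: what is moved stays moved. The work goes in short steps, Python scripts to look and compute and a tool call to move; the robot and the scene stay as the last step left them, time stands still between calls to the robot, and variables do not carry over. Pictures are saved under pics/ and viewed, and the job is handed in when it is done.

Besides the shell and the picture viewer there is one more tool, called after "Call:" in YAML: its name, and indented under it one key for each argument. carry_out: Moves the arm, as the interface text tells. Its arguments: {"type":"object","properties":{"plan":{"type":"array"},"squeeze":{"type":"number"}},"required":["plan"]}

```bash
ls; mkdir -p pics; python3 - <<'E'
from cell import sense,camera
import cv2,numpy as np
s=sense();print(s)
for n in("scene","top","wrist"):
    c=camera(n);cv2.imwrite(f"pics/{n}0.png",c["image"]);print(n,c["fx"],c["fy"],c["cx"],c["cy"],c["distortion"],np.round(c["extrinsics"],3).tolist())
E
```

```text
pics
{'time': 0.0, 'joints': array([ 1.03389079,  0.47780091,  0.02233632,  1.5564401 , -0.01150527,
        1.1093037 , -0.08310676]), 'qd': array([ 0.0007148 , -0.00141477, -0.00034018,  0.00098138,  0.00034452,
       -0.00026485,  0.00053188]), 'joint_torque': array([ 2.27260530e-04, -5.96461308e+01,  1.60800051e+00, -2.81203580e+01,
        1.24869586e-02,  9.36207158e-03, -2.50470765e-05]), 'position': array([ 280.40021061, -613.35699514,  230.32990454]), 'tool_rot': array([-3.06794616e+00, -6.68069118e-01,  8.06191015e-04]), 'contact_force': array([-0.97056698, -0.26141446, -0.6120649 ]), 'ft_torque': array([-0.01028678,  0.05683892,  0.01539929]), 'opening': 0.9978311301551597}
scene 409.17665167527053 409.17665167527053 255.47292471737984 184.5692679707762 [0.02731366 0.         0.         0.         0.        ] [[-0.881, 0.277, -0.384, 1045.281], [0.474, 0.521, -0.71, 835.79], [0.003, -0.807, -0.59, 780.733], [0.0, 0.0, 0.0, 1.0]]
top 450.88853322487245 450.88853322487245 249.77309410681798 194.75280984672952 [-0.08458327  0.          0.          0.          0.        ] [[0.021, -0.997, 0.08, 503.656], [-0.999, -0.023, -0.023, -26.365], [0.025, -0.079, -0.997, 1311.552], [0.0, 0.0, 0.0, 1.0]]
wrist 333.11905041580144 333.11905041580144 251.39130151097152 194.89571165149658 [-0.00757106  0.          0.          0.          0.        ] [[0.416, -0.864, -0.284, 352.99], [-0.909, -0.396, -0.129, -580.497], [-0.001, 0.312, -0.95, 372.853], [0.0, 0.0, 0.0, 1.0]]
```

View pics/top0.png

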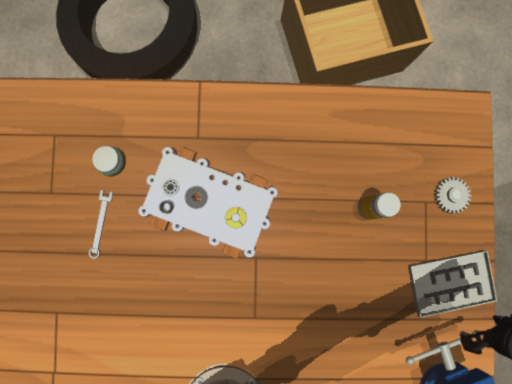

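View pics/scene0.png

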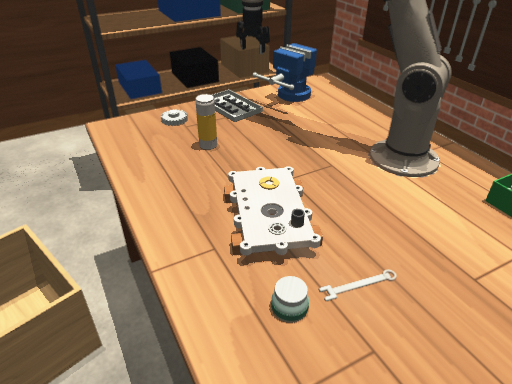

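The top view shows the washer (yellow) near (235,217), the recess near (197,197), the bearing near (171,187) and the sleeve near (167,206). The spray can is at (385,205), well clear. Next I'll measure these.

```bash
cat > h.py <<'E'
from cell import sense,camera
import cv2,numpy as np
def ray(c,uv):
    K=np.array([[c["fx"],0,c["cx"]],[0,c["fy"],c["cy"]],[0,0,1]])
    p=cv2.undistortPoints(np.array(uv,float).reshape(-1,1,2),K,np.array(c["distortion"])).reshape(-1,2)
    T=np.array(c["extrinsics"]);d=np.c_[p,np.ones(len(p))]@T[:3,:3].T
    return T[:3,3],d
def onz(c,uv,z):
    o,d=ray(c,uv);return (o+d*((z-o[2])/d[:,2])[:,None])
def circ(c,mask,z):
    cs,_=cv2.findContours(mask,cv2.RETR_EXTERNAL,cv2.CHAIN_APPROX_NONE)
    k=max(cs,key=cv2.contourArea).reshape(-1,2)
    P=onz(c,cv2.convexHull(k).reshape(-1,2),z)[:,:2].astype(np.float32)
    A=onz(c,k,z)[:,:2]
    M=np.c_[2*A,np.ones(len(A))];s=np.linalg.lstsq(M,(A**2).sum(1),rcond=None)[0]
    return k.mean(0),s[:2],2*np.sqrt(s[2]+s[:2]@s[:2])
def yellow(c,box=None):
    h=cv2.cvtColor(c["image"],cv2.COLOR_BGR2HSV)
    m=cv2.inRange(h,(22,110,90),(36,255,255))
    if box:
        b=np.zeros_like(m);x0,y0,x1,y1=box;b[y0:y1,x0:x1]=1;m=m*b
    return m
E
python3 - <<'E'
from h import *
c=camera("top");im=c["image"]
print("washer top",circ(c,yellow(c,(140,140,285,260)),66))
d=camera("scene");print("washer scene",circ(d,yellow(d,(225,160,320,250)),66))
g=cv2.cvtColor(im,cv2.COLOR_BGR2GRAY)
m=cv2.inRange(g,0,150);b=np.zeros_like(m);b[180:213,181:213]=1
print("recess top",circ(c,m*b,60))
b=np.zeros_like(m);b[200:214,158:175]=1
# plate mask
h=cv2.cvtColor(im,cv2.COLOR_BGR2HSV);p=cv2.inRange(h,(0,0,170),(180,60,255))
b=np.zeros_like(p);b[135:265,130:290]=1;p=p*b
cs,_=cv2.findContours(p,0,1);k=max(cs,key=cv2.contourArea)
P=onz(c,k.reshape(-1,2),60)[:,:2].astype(np.float32);print("plate",cv2.minAreaRect(P))
x=cv2.resize(im[135:270,125:295],None,fx=4.5,fy=4.4,interpolation=cv2.INTER_CUBIC);cv2.imwrite("pics/topz.png",x)
x=cv2.resize(d["image"][155:265,215:335],None,fx=5,fy=5,interpolation=cv2.INTER_CUBIC);cv2.imwrite("pics/scz.png",x)
E
```

```text
washer top (array([235.11864407, 217.47457627]), array([540.14267308, -17.54055171]), np.float64(52.52798100795956))
washer scene (array([270.58695652, 183.39130435]), array([537.18732943, -15.39246292]), np.float64(43.84223770222559))
recess top (array([195.69354839, 196.91935484]), array([594.60558275,  94.15846243]), np.float64(60.27054239734808))
plate ((582.3870239257812, 60.89787292480469), (364.375244140625, 214.91885375976562), 69.97406768798828)
```

View pics/topz.png

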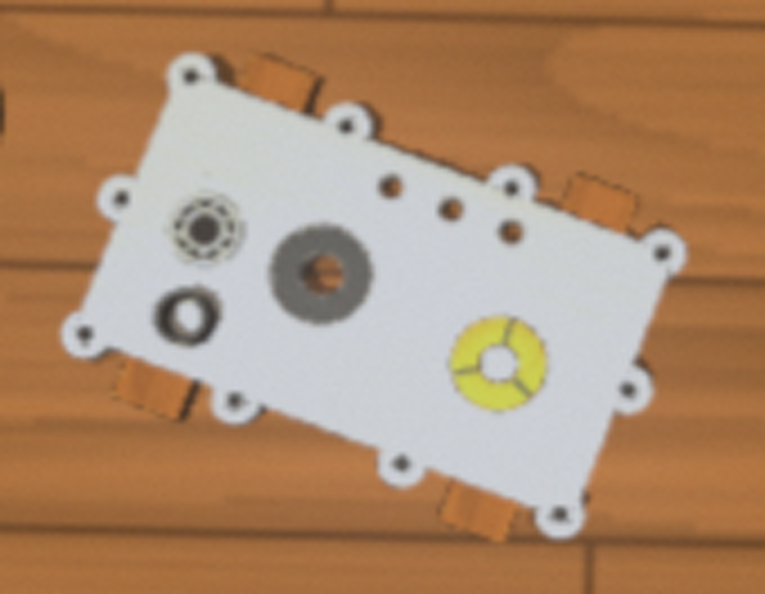

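View pics/scz.png

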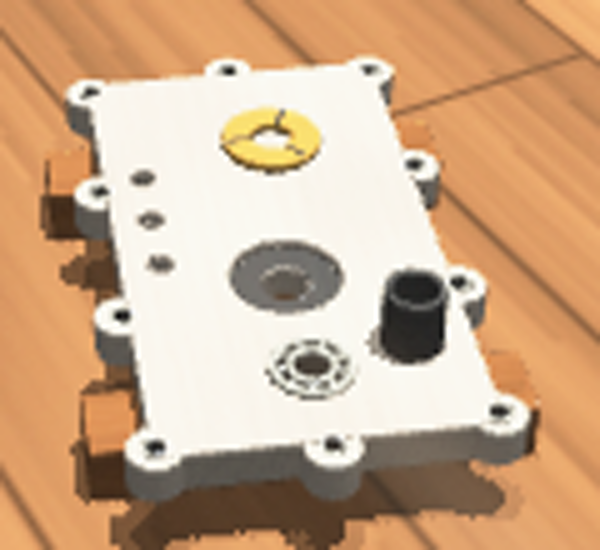

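```bash
cat >> h.py <<'E'
from scipy.spatial.transform import Rotation as R
def plan(target,yawdeg):
    s=sense();r=R.from_rotvec(s["tool_rot"]);a=np.deg2rad(yawdeg)
    g=R.from_matrix(np.array([[np.cos(a),np.sin(a),0],[np.sin(a),-np.cos(a),0],[0,0,-1]]))
    print("turn(tool)",np.round((r.inv()*g).as_rotvec(),4),"shift after turn mm",np.round(g.inv().apply(np.array(target)-s["position"]),1),
     "shift before turn",np.round(r.inv().apply(np.array(target)-s["position"]),1))
    print("pos",np.round(s["position"],1),"F",np.round(s["contact_force"],1),"op",round(s["opening"],3),"t",s["time"])
E
python3 - <<'E'
from h import *
plan((505,-85,200),64)
c=camera("top");im=c["image"]
# refine washer: min enclosing
k=cv2.findNonZero(yellow(c,(140,140,285,260))).reshape(-1,2)
print(cv2.minEnclosingCircle(onz(c,k,66)[:,:2].astype(np.float32)))
print("can",onz(c,[(388,205)],190),"sleeve top",onz(c,[(166.5,206)],98),"bearing",onz(c,[(170.5,186.5)],64))
E
```

```text
turn(tool) [-9.000e-04 -2.000e-04 -6.882e-01] shift after turn mm [573.5 -30.   30.8] shift before turn [ 423.9 -387.4   31.1]
pos [ 280.5 -613.6  230.8] F [-0.5 -0.1 -0.2] op 1.001 t 0.25
((540.5459594726562, -16.894466400146484), 28.206565856933594)
can [[ 575.57814379 -402.90912034  190.        ]] sleeve top [[565.19765786 168.88584167  98.        ]] bearing [[621.34219882 165.18516983  64.        ]]
```

Call:
carry_out:
  plan:
    - [[0, 0, 0, 0, 0, -0.1376, 0.34], [0, 0, 0, 0, 0, -0.1376, 0.34], [0, 0, 0, 0, 0, -0.1376, 0.34], [0, 0, 0, 0, 0, -0.1376, 0.34], [0, 0, 0, 0, 0, -0.1376, 0.34], [0.02, -0.002, 0, 0, 0, 0, 0.34], [0.04, -0.002, 0, 0, 0, 0, 0.34], [0.04, -0.002, 0, 0, 0, 0, 0.34], [0.04, -0.002, 0, 0, 0, 0, 0.34], [0.04, -0.002, 0, 0, 0, 0, 0.34], [0.04, -0.002, 0, 0, 0, 0, 0.34], [0.04, -0.002, 0, 0, 0, 0, 0.34], [0.04, -0.002, 0, 0, 0, 0, 0.34], [0.04, -0.002, 0, 0, 0, 0, 0.34], [0.04, -0.002, 0, 0, 0, 0, 0.34], [0.04, -0.002, 0, 0, 0, 0, 0.34], [0.04, -0.002, 0, 0, 0, 0, 0.34], [0.04, -0.002, 0, 0, 0, 0, 0.34], [0.04, -0.002, 0, 0, 0, 0, 0.34], [0.033, -0.002, 0, 0, 0, 0, 0.34]]

```text
time: 2.3
position: [505.7, -83.5, 231.6]
tool_rot: [2.663, 1.666, 0.001]
contact_force: [0.9, 0.4, -0.0]
opening: 0.326
```

```bash
python3 - <<'E'
from h import *
plan((505,-85,200),64)
c=camera("wrist");cv2.imwrite("pics/w1.png",c["image"])
E
```

```text
turn(tool) [ 0.0006 -0.0005  0.0011] shift after turn mm [-1.7  0.  31.6] shift before turn [-1.7  0.  31.6]
pos [505.7 -83.5 231.6] F [ 0.9  0.4 -0. ] op 0.326 t 2.3
```

View pics/w1.png

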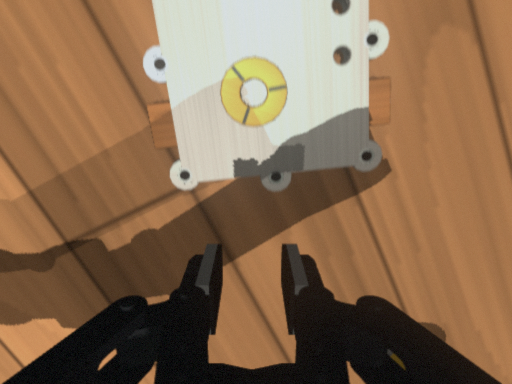

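The wrist view shows the washer centred at about (253,91), between the finger lines at columns 220 and 285. I'll measure it here, then go forward to see the recess too.

```bash
python3 - <<'E'
from h import *
c=camera("wrist");m=yellow(c);k=cv2.findNonZero(m).reshape(-1,2);print(k.min(0),k.max(0))
print("washer wrist",circ(c,m,66),cv2.minEnclosingCircle(onz(c,k,66)[:,:2].astype(np.float32)))
E
```

```text
[223  68] [286 131]
washer wrist (array([264.78838174,  99.31120332]), array([542.66659844, -18.75556517]), np.float64(44.119030038909266)) ((539.3412475585938, -18.83672523498535), 28.881532669067383)
```

Call:
carry_out:
  plan:
    - [[0.03, 0, 0, 0, 0, 0, 0.34], [0.03, 0, 0, 0, 0, 0, 0.34], [0.03, 0, 0, 0, 0, 0, 0.34], [0.02, 0, 0, 0, 0, 0, 0.34], [0, 0, 0, 0, 0, 0, 0.34], [0, 0, 0, 0, 0, 0, 0.34]]

```text
time: 3.0
position: [553.0, 12.1, 231.1]
tool_rot: [2.664, 1.664, -0.002]
contact_force: [-0.5, -0.8, 0.5]
opening: 0.329
```

```bash
python3 - <<'E'
from h import *
c=camera("wrist");cv2.imwrite("pics/w2.png",c["image"])
m=yellow(c)
print(sense()["position"],"washer wrist",circ(c,m,66))
E
```

```text
[552.80331453  11.39943273 231.04494592] washer wrist (array([233.41935484, 208.35483871]), array([521.54032306, -12.47920668]), np.float64(19.48514916965208))
```

View pics/w2.png

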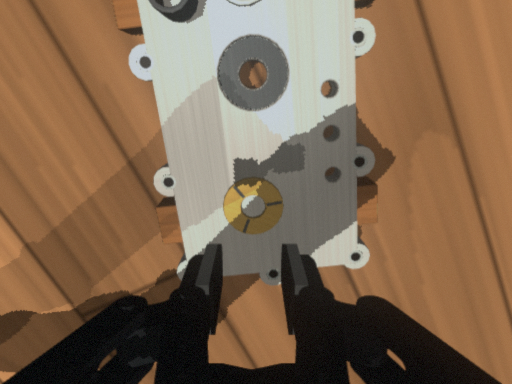

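The washer sits in shadow at (253,206) and the recess is at (253,72), its ring spanning about 217–289.

```bash
cat >> h.py <<'E'
def yel2(c,box):
    h=cv2.cvtColor(c["image"],cv2.COLOR_BGR2HSV)
    m=cv2.inRange(h,(18,100,50),(36,255,255));b=np.zeros_like(m);x0,y0,x1,y1=box;b[y0:y1,x0:x1]=1
    return cv2.morphologyEx(m*b,cv2.MORPH_CLOSE,np.ones((5,5)))
def dark(c,box,t):
    h=cv2.cvtColor(c["image"],cv2.COLOR_BGR2GRAY);m=cv2.inRange(h,0,t);b=np.zeros_like(m);x0,y0,x1,y1=box;b[y0:y1,x0:x1]=1
    return cv2.morphologyEx(m*b,cv2.MORPH_OPEN,np.ones((3,3)))
E
python3 - <<'E'
from h import *
c=camera("wrist");im=c["image"]
print(im[206,235],im[206,200],im[72,230],im[60,205])
print("washer",circ(c,yel2(c,(210,160,300,250)),66))
for t in(110,125,140):print("recess",t,circ(c,dark(c,(208,25,298,118),t),60))
plan((0,0,0),64)
E
```

```text
[ 89 173 196] [162 174 182] [106 109 106] [195 206 198]
washer (array([252.33536585, 204.59146341]), array([539.6342791 , -18.28204487]), np.float64(57.57258433958842))
recess 110 (array([251.06493506,  70.15151515]), array([593.02529228,  92.10124954]), np.float64(59.857277787170545))
recess 125 (array([251.78475336,  70.367713  ]), array([593.01091775,  92.38645174]), np.float64(61.40992730872412))
recess 140 (array([252.27403846,  71.16346154]), array([593.09050087,  92.37888362]), np.float64(62.395777983958425))
turn(tool) [-0.0001  0.0012 -0.0024] shift after turn mm [-252.4 -492.   231.1] shift before turn [-253.3 -491.3  231.5]
pos [552.8  11.2 231.1] F [ 0.8 -0.2  0.3] op 0.328 t 3.1
```

Call:
carry_out:
  plan:
    - [[-0.03, 0.001, 0, 0, 0, 0, 0.34], [-0.03, 0, 0, 0, 0, 0, 0.34], [-0.03, 0, 0, 0, 0, 0, 0.34], [0, 0, 0.02, 0, 0, 0, 0.34], [0, 0, 0.03, 0, 0, 0, 0.34], [0, 0, 0.03, 0, 0, 0, 0.34], [0, 0, 0.03, 0, 0, 0, 0.34], [0, 0, 0.02, 0, 0, 0, 0.34], [0, 0, 0.02, 0, 0, 0, 0.34], [0, 0, 0.01, 0, 0, 0, 0.34], [0, 0, 0, 0, 0, 0, 0.34], [0, 0, 0, 0, 0, 0, 0.34]]

```text
time: 4.3
position: [515.0, -68.8, 71.9]
tool_rot: [2.665, 1.663, 0.001]
contact_force: [-0.4, -1.0, -0.0]
opening: 0.33
```

```bash
python3 - <<'E'
from h import *
plan((512.5,-69,62),64)
c=camera("wrist");cv2.imwrite("pics/w3.png",c["image"])
c=camera("scene");cv2.imwrite("pics/s3.png",cv2.resize(c["image"][130:250,200:320],None,fx=5,fy=5))
E
```

```text
turn(tool) [ 0.0008 -0.     -0.001 ] shift after turn mm [-1.3 -2.1  9.9] shift before turn [-1.3 -2.1  9.9]
pos [515.  -68.8  71.9] F [-0.4 -1.  -0. ] op 0.33 t 4.3
```

View pics/w3.png

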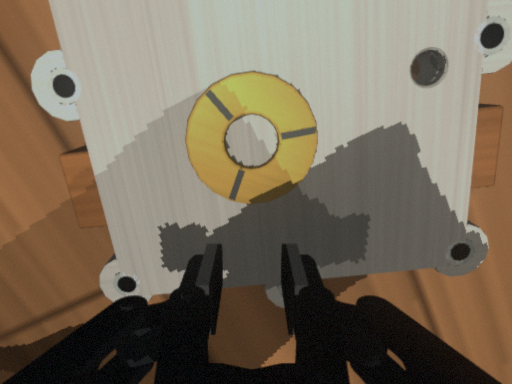

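View pics/s3.png

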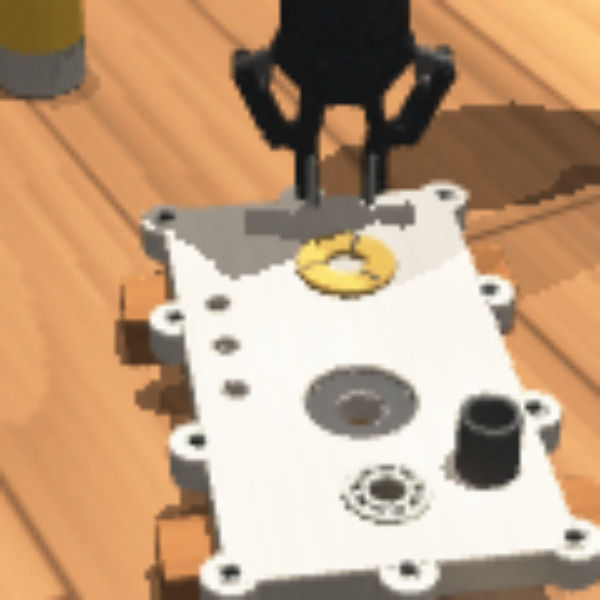

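The fingers straddle the washer's centre line: washer at (252,137), tips at columns 221 and 283. Next I lower gently.

Call:
carry_out:
  plan:
    - [[0, 0, 0.002, 0, 0, 0, 0.34], [0, 0, 0.002, 0, 0, 0, 0.34], [0, 0, 0.002, 0, 0, 0, 0.34], [0, 0, 0.001, 0, 0, 0, 0.34], [0, 0, 0.001, 0, 0, 0, 0.34], [0, 0, 0.001, 0, 0, 0, 0.34], [0, 0, 0, 0, 0, 0, 0.34], [0, 0, 0, 0, 0, 0, 0.34]]

```text
time: 5.2
position: [514.7, -68.2, 62.3]
tool_rot: [-2.664, -1.665, 0.0]
contact_force: [0.1, -0.2, 0.1]
opening: 0.329
```

Call:
carry_out:
  plan:
    - [[0, 0, 0.001, 0, 0, 0, 0.34], [0, 0, 0, 0, 0, 0, 0.34]]

```text
time: 5.4
position: [514.6, -68.3, 61.2]
tool_rot: [-2.664, -1.664, 0.0]
contact_force: [-0.3, -0.1, -0.3]
opening: 0.329
```

Call:
carry_out:
  plan:
    - [[0, 0, 0.001, 0, 0, 0, 0.34], [0, 0, 0, 0, 0, 0, 0.34]]

```text
time: 5.6
position: [514.6, -68.2, 60.2]
tool_rot: [-2.664, -1.665, 0.0]
contact_force: [-0.6, 0.0, 0.5]
opening: 0.333
```

Call:
carry_out:
  plan:
    - [[0, 0, 0.001, 0, 0, 0, 0.34], [0, 0, 0, 0, 0, 0, 0.34]]

```text
time: 5.8
position: [514.8, -68.3, 59.8]
tool_rot: [2.664, 1.664, -0.0]
contact_force: [-2.5, 0.1, 5.7]
opening: 0.333
```

Call:
carry_out:
  plan:
    - [[0, 0, 0.001, 0, 0, 0, 0.34], [0, 0, 0, 0, 0, 0, 0.34]]

```text
time: 6.0
position: [514.8, -68.3, 59.7]
tool_rot: [2.664, 1.664, -0.001]
contact_force: [-5.8, -0.9, 16.4]
opening: 0.331
```

Call:
carry_out:
  plan:
    - [[0, 0, -0.002, 0, 0, 0, 0.34], [0, 0, -0.0015, 0, 0, 0, 0.34], [0.004, 0, 0, 0, 0, 0, 0.34], [0.004, 0, 0, 0, 0, 0, 0.34], [0.004, 0, 0, 0, 0, 0, 0.34], [0.004, 0, 0, 0, 0, 0, 0.34], [0.004, 0, 0, 0, 0, 0, 0.34], [0.004, 0, 0, 0, 0, 0, 0.34], [0.004, 0, 0, 0, 0, 0, 0.34], [0.004, 0, 0, 0, 0, 0, 0.34], [0.004, 0, 0, 0, 0, 0, 0.34], [0.004, 0, 0, 0, 0, 0, 0.34], [0, 0, 0, 0, 0, 0, 0.34], [0, 0, 0, 0, 0, 0, 0.34]]

```text
time: 7.4
position: [532.4, -32.1, 61.8]
tool_rot: [2.664, 1.665, 0.0]
contact_force: [-0.3, 1.0, -0.2]
opening: 0.328
```

```bash
cat > look.py <<'E'
from h import *
import sys
n=sys.argv[1];s=sense();c=camera("wrist");cv2.imwrite(f"pics/{n}.png",c["image"])
p=s["position"];u=R.from_rotvec(s["tool_rot"]).as_matrix()
f=lambda q:np.round([(np.r_[q,p[2]]-p)@u[:,0],(np.r_[q,p[2]]-p)@u[:,1]],1)
w=circ(c,yel2(c,(150,0,360,300)),66);print("washer",w,"rel tool x,y",f(w[1]))
print("recess rel",f((593.1,92.4)),"pos",p.round(1),"F",s["contact_force"].round(1),s["time"])
E
python3 look.py w4
```

```text
washer (array([251.42440318, 183.15384615]), array([548.96524613,   2.1211374 ]), np.float64(58.02238143412492)) rel tool x,y [38.  -0.1]
recess rel [1.385e+02 1.000e-01] pos [532.4 -32.1  61.8] F [-0.3  1.  -0.2] 7.4
```

View pics/w4.png

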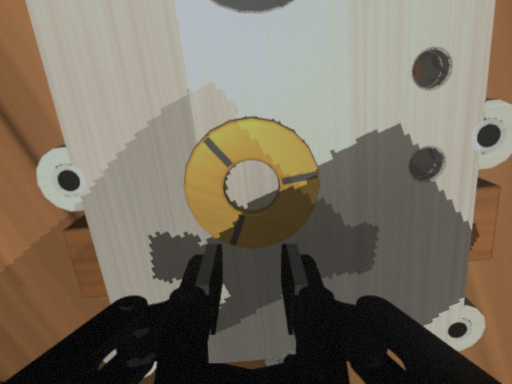

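The washer, centred at (251,183), rides in the two-finger cradle 38 mm ahead of the TCP, as expected. About 100 mm remain to the recess, so I push 80 mm and then re-measure.

Call:
carry_out:
  plan:
    - [[0.003, 0, 0, 0, 0, 0, 0.34], [0.005, 0, 0, 0, 0, 0, 0.34], [0.005, 0, 0, 0, 0, 0, 0.34], [0.005, 0, 0, 0, 0, 0, 0.34], [0.005, 0, 0, 0, 0, 0, 0.34], [0.005, 0, 0, 0, 0, 0, 0.34], [0.005, 0, 0, 0, 0, 0, 0.34], [0.005, 0, 0, 0, 0, 0, 0.34], [0.005, 0, 0, 0, 0, 0, 0.34], [0.005, 0, 0, 0, 0, 0, 0.34], [0.005, 0, 0, 0, 0, 0, 0.34], [0.005, 0, 0, 0, 0, 0, 0.34], [0.005, 0, 0, 0, 0, 0, 0.34], [0.005, 0, 0, 0, 0, 0, 0.34], [0.005, 0, 0, 0, 0, 0, 0.34], [0.004, 0, 0, 0, 0, 0, 0.34], [0.003, 0, 0, 0, 0, 0, 0.34], [0, 0, 0, 0, 0, 0, 0.34], [0, 0, 0, 0, 0, 0, 0.34]]

```text
time: 9.35
position: [567.4, 39.7, 61.8]
tool_rot: [-2.664, -1.665, -0.0]
contact_force: [-0.8, -0.1, 0.3]
opening: 0.327
```

```bash
python3 look.py w5; python3 -c "
from h import *
c=camera('wrist');print('recess+washer dark',circ(c,dark(c,(170,0,330,120),125)|yel2(c,(150,0,360,300)),60))"
```

```text
washer (array([251.24438903, 177.55860349]), array([584.37472091,  74.74313427]), np.float64(59.112638219591496)) rel tool x,y [38.9 -0.1]
recess rel [58.6  0. ] pos [567.4  39.7  61.8] F [-0.8 -0.1  0.3] 9.35
recess+washer dark (array([252.38109306, 140.03397341]), array([588.25681705,  82.49142279]), np.float64(70.83421873520588))
```

View pics/w5.png

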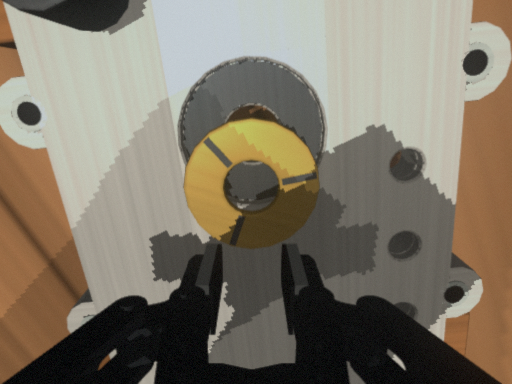

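```bash
python3 - <<'E'
from h import *
s=sense();p=s["position"];u=R.from_rotvec(s["tool_rot"]).as_matrix()
c=camera("wrist")
m=dark(c,(172,45,332,115),125)
pts=[]
for x in range(182,324,3):
    y=np.flatnonzero(m[:,x]); 
    if len(y):pts.append((x,y[0]))
A=onz(c,pts,60)[:,:2];M=np.c_[2*A,np.ones(len(A))]
for _ in range(3):
    sol=np.linalg.lstsq(M,(A**2).sum(1),rcond=None)[0];r=np.sqrt(sol[2]+sol[:2]@sol[:2]);e=abs(np.hypot(*(A-sol[:2]).T)-r);k=e<1;A=A[k];M=M[k]
q=np.r_[sol[:2],p[2]]-p
print(sol[:2],2*r,len(A),q@u[:,0],q@u[:,1])
E
```

```text
[592.58747387  92.29193164] 62.94509504210018 45 58.55380299481507 -0.46456942974950965
```

Call:
carry_out:
  plan:
    - [[0.002, 0, 0, 0, 0, 0, 0.34], [0.002, 0, 0, 0, 0, 0, 0.34], [0.002, 0, 0, 0, 0, 0, 0.34], [0.002, 0, 0, 0, 0, 0, 0.34], [0.002, 0, 0, 0, 0, 0, 0.34], [0.002, 0, 0, 0, 0, 0, 0.34], [0.002, 0, 0, 0, 0, 0, 0.34], [0.002, 0, 0, 0, 0, 0, 0.34], [0.002, 0, 0, 0, 0, 0, 0.34], [0.001, 0, 0, 0, 0, 0, 0.34], [0.001, 0, 0, 0, 0, 0, 0.34], [0, 0, 0, 0, 0, 0, 0.34]]

```text
time: 10.7
position: [576.1, 57.9, 61.8]
tool_rot: [-2.664, -1.665, -0.0]
contact_force: [0.0, -0.6, 0.5]
opening: 0.326
```

```bash
python3 look.py w6
```

```text
washer (array([251.33064516, 184.67741935]), array([592.38801306,  91.37810121]), np.float64(57.77734337102834)) rel tool x,y [37.2 -0.1]
recess rel [38.5  0.1] pos [576.1  57.9  61.8] F [ 0.  -0.6  0.5] 10.7
```

View pics/w6.png

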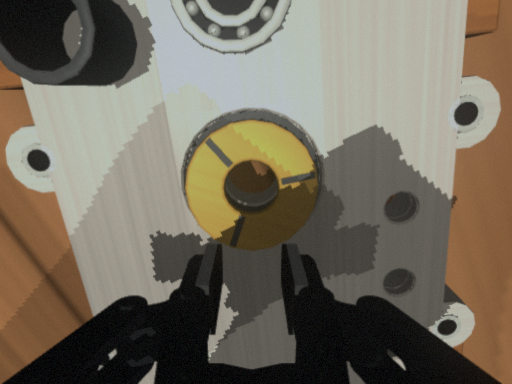

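The washer is at (251,185) with most of it inside the rim. The dark crescent at its far edge suggests the front has dipped. I'll go 2 mm further and look again.

Call:
carry_out:
  plan:
    - [[0.001, 0, 0, 0, 0, 0, 0.34], [0.001, 0, 0, 0, 0, 0, 0.34], [0, 0, 0, 0, 0, 0, 0.34], [0, 0, 0, 0, 0, 0, 0.34]]

```text
time: 11.15
position: [577.1, 59.5, 61.9]
tool_rot: [-2.664, -1.665, -0.0]
contact_force: [0.9, -1.0, 0.7]
opening: 0.335
```

```bash
python3 look.py w7; python3 -c "
from h import *
c=camera('scene');cv2.imwrite('pics/s7.png',cv2.resize(c['image'][160:250,220:320],None,fx=6,fy=6,interpolation=cv2.INTER_CUBIC))"
```

```text
washer (array([250.7270195 , 183.42618384]), array([593.47200893,  93.69142176]), np.float64(55.890886197216)) rel tool x,y [37.9 -0.2]
recess rel [36.6 -0. ] pos [577.1  59.5  61.9] F [ 0.9 -1.   0.7] 11.15
```

View pics/w7.png

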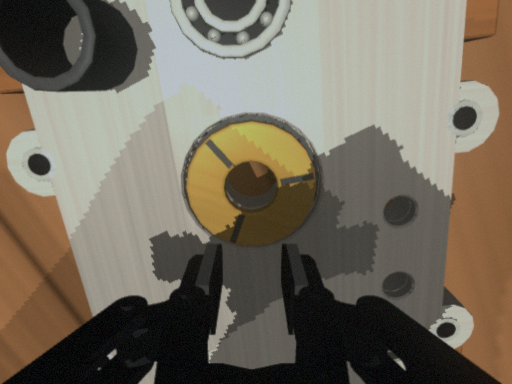

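View pics/s7.png

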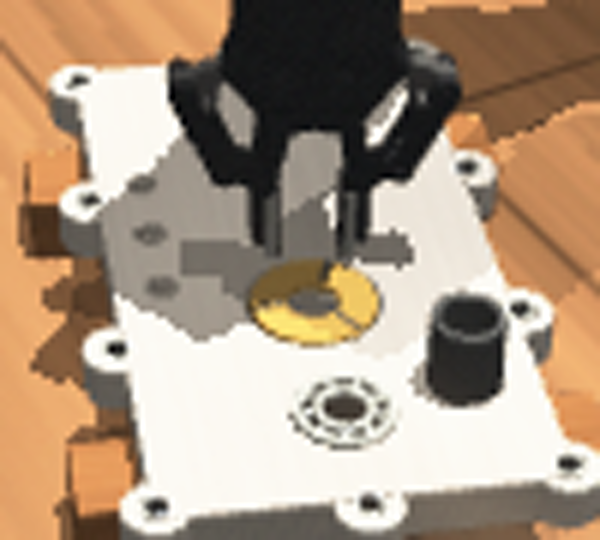

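It appears to have dropped in: the rim gap is even around (252,180) and the scene view shows the washer flush. Next I rise, centre over the recess and press with both tips on the ring.

Call:
carry_out:
  plan:
    - [[-0.001, 0, -0.002, 0, 0, 0, 0.34], [0, 0, -0.006, 0, 0, 0, 0.34], [0, 0, -0.01, 0, 0, 0, 0.34], [0.007, 0, 0, 0, 0, 0, 0.34], [0.01, 0, 0, 0, 0, 0, 0.34], [0.01, 0, 0, 0, 0, 0, 0.34], [0.01, 0, 0, 0, 0, 0, 0.34], [0, 0, 0.005, 0, 0, 0, 0.34], [0, 0, 0.005, 0, 0, 0, 0.34], [0, 0, 0, 0, 0, 0, 0.34], [0, 0, 0, 0, 0, 0, 0.34]]

```text
time: 12.35
position: [592.3, 91.0, 69.3]
tool_rot: [-2.665, -1.664, 0.002]
contact_force: [0.8, -0.0, -0.7]
opening: 0.33
```

```bash
python3 look.py w8 2>&1|tail -1
```

```text
recess rel [1.6 0.1] pos [592.3  91.   69.3] F [ 0.8 -0.  -0.7] 12.35
```

View pics/w8.png

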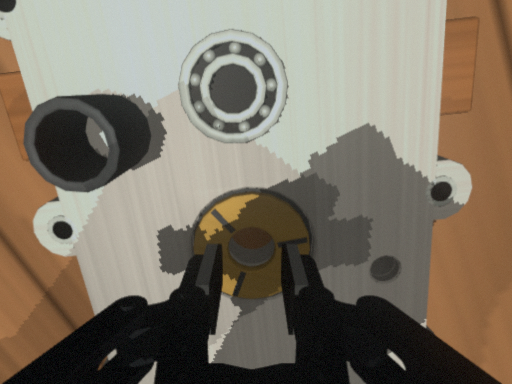

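The tips stand over the ring, which is centred at about (252,243). They hang 9 mm above it, so they appear lower in the image. Next I press down in steps.

Call:
carry_out:
  plan:
    - [[0.0015, 0, 0.003, 0, 0, 0, 0.34], [0, 0, 0.002, 0, 0, 0, 0.34], [0, 0, 0.002, 0, 0, 0, 0.34], [0, 0, 0.001, 0, 0, 0, 0.34], [0, 0, 0.001, 0, 0, 0, 0.34], [0, 0, 0.001, 0, 0, 0, 0.34], [0, 0, 0, 0, 0, 0, 0.34]]

```text
time: 13.1
position: [593.5, 93.1, 59.9]
tool_rot: [2.664, 1.664, 0.0]
contact_force: [0.1, 0.0, 0.8]
opening: 0.331
```

Call:
carry_out:
  plan:
    - [[0, 0, 0.001, 0, 0, 0, 0.34], [0, 0, 0.001, 0, 0, 0, 0.34], [0, 0, 0, 0, 0, 0, 0.34]]

```text
time: 13.4
position: [593.5, 93.1, 59.8]
tool_rot: [2.664, 1.664, -0.0]
contact_force: [-6.3, -1.1, 17.6]
opening: 0.331
```

Call:
carry_out:
  plan:
    - [[0, 0, 0.001, 0, 0, 0, 0.34], [0, 0, 0.001, 0, 0, 0, 0.34], [0, 0, 0, 0, 0, 0, 0.34], [0, 0, 0, 0, 0, 0, 0.34], [0, 0, 0, 0, 0, 0, 0.34], [0, 0, 0, 0, 0, 0, 0.34]]

```text
time: 14.0
position: [593.6, 93.1, 59.7]
tool_rot: [2.663, 1.663, 0.0]
contact_force: [-11.7, -3.8, 33.4]
opening: 0.331
```

Call:
carry_out:
  plan:
    - [[0, 0, -0.004, 0, 0, 0, 0.34], [0, 0, -0.006, 0, 0, 0, 0.34], [0, 0, -0.02, 0, 0, 0, 0.34], [0, 0, -0.03, 0, 0, 0, 0.34], [0, 0, -0.03, 0, 0, 0, 0.34], [0, 0, -0.03, 0, 0, 0, 0.34], [0, 0, -0.03, 0, 0, 0, 0.34], [-0.03, 0, 0, 0, 0, 0, 0.34], [-0.03, 0, 0, 0, 0, 0, 0.34], [-0.03, 0, 0, 0, 0, 0, 0.34], [0, 0, 0, 0, 0, 0, 0.34], [0, 0, 0, 0, 0, 0, 0.34]]

```text
time: 15.2
position: [553.9, 11.6, 205.8]
tool_rot: [2.666, 1.662, 0.0]
contact_force: [-0.5, -0.5, -0.1]
opening: 0.33
```

```bash
python3 look.py w9;python3 - <<'E'
from h import *
c=camera('scene');cv2.imwrite('pics/s9.png',cv2.resize(c['image'][160:250,220:320],None,fx=6,fy=6,interpolation=cv2.INTER_CUBIC))
c=camera('top');cv2.imwrite('pics/t9.png',c['image'])
E
```

```text
washer (array([250.72248804,  72.76076555]), array([592.26545774,  91.31897965]), np.float64(56.8184895255728)) rel tool x,y [88.4 -0.6]
recess rel [89.8 -0.3] pos [553.9  11.6 205.8] F [-0.5 -0.5 -0.1] 15.2
```

View pics/w9.png

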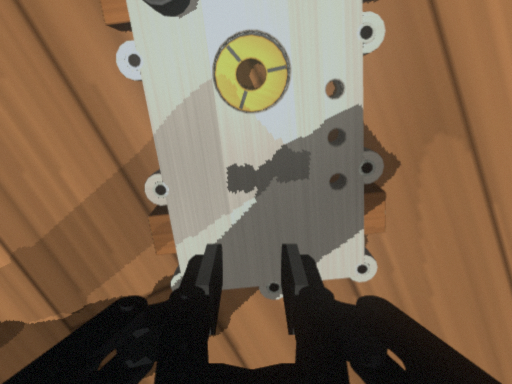

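View pics/s9.png

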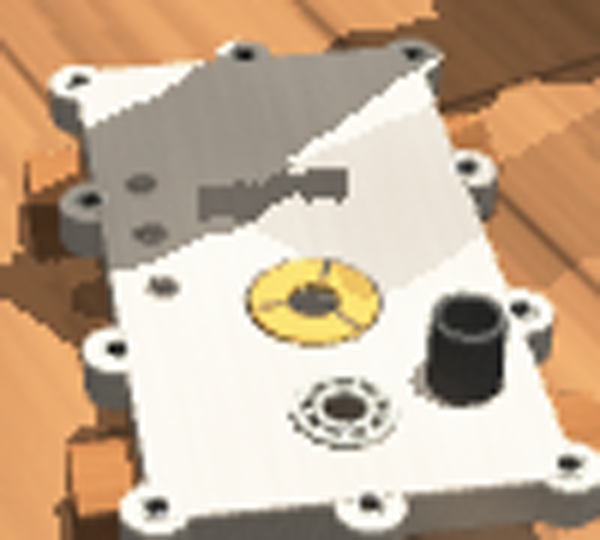

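View pics/t9.png

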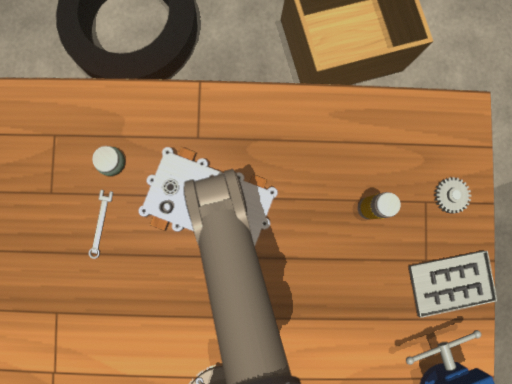

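The washer sits inside the recess, with an even thin dark ring around it in the wrist view at (251,73). The scene view shows it flush. The sleeve, can, tin and wrench are at their earlier pixels, and the arm is clear.

```bash
python3 -c "
from cell import close_job
print(close_job())"
```

```text
the job is handed in; nothing more can be done
None
```

The washer is in its recess, pressed flat and flush, and the job is handed in at about 15 s on the robot's clock.

- **Push:** I slid the washer about 123 mm across the face with the two fingertips set about 28 mm apart, without gripping or lifting it, until it dropped in.
- **Press:** I pressed it on both sides of its hole. The wrist force read about 33 N upward (35 N in all).
- **Flush check:** The tips stopped at z 59.7–59.8 mm on the washer. That is the same height at which they had touched the plate face earlier.
- **Position check:** The last wrist picture puts the washer's centre within about 1.5 mm of the recess centre, measured as if its top were 6 mm higher than it is, which accounts for part of that. The views show it flush, with an even gap around it.
- **Bystanders:** The sleeve, spray can, grease tin and wrench look to be where they started. I checked these by eye in the pictures and did not re-measure them.
- **Finish:** The gripper was about 145 mm above the face and touching nothing when I handed in. No check failed; camera estimates of the same points differed by 1 to 3 mm.

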